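# Sweep clam shells off the prep board into the scrap pan

## Robot

A 6-joint arm with a two-finger parallel gripper is mounted at the origin on the work surface. World frame = base frame: x ahead of the robot, y to its left, z up, the work surface at z = 0. Lengths are in m, angles in rad, forces in N, time in s.
With the tool pointing down it reaches from about 0.3 to 0.775 m from the base axis. Payload 14.6 kg.
Tool frame: the origin (TCP) lies midway between the tips of the shut fingers; the grasp point (between the pads) lies 19 mm behind it; x points along the fingers, z is the direction in which the jaws open and shut, and the axes are right-handed (so a half turn about x gives the same grasp; the last joint's range is limited). The gripper opens to 85 mm and grips with 20 to 120 N. Pads are 22 mm wide; open, the fingers measure 114 mm over their backs; the gripper's body (76 mm by 85 mm) begins 54 mm behind the grasp point. The pads swing forward as they close: fully open they stand 13 mm farther back than shut.
Start: joints at [1.096, 0.3, 1.521, -0, 1.321, -0.067], TCP at [0.218, 0.505, 0.231] pointing down, gripper open.
Joint ranges: [-3.03, 3.03], [-0.79, 2.21], [0.23, 2.52], [-1.04, 4.18], [0, 3.07], [-2.55, 2.55]. Speed limits (rad/s): [2.22, 2.22, 2.57, 3.14, 3.14, 3.14].

## Interface

Orientations are given as a unit quaternion [x, y, z, w].
In Python, from station import * gives the robot as it stands. The module is installed in compiled form; this text tells all that it offers.
- The arm moves only by the tool apply_moves, never from a script. Its arguments are lists of equal length, an entry for each row: "delta_pos": the shift along the tool's x, y, z in mm, a list of three; "yaw": the turn about the tool's x in degrees; "claw": the finger opening in mm, from 0 to 85.4. In form: {"delta_pos": [[dx, dy, dz], ...], "yaw": [yaw, ...], "claw": [claw, ...]}. A call has 1 to 10 rows; each row is the pose to reach, as a shift and turn from the pose measured when the call began, along the tool's axes at that moment; what a row does not reach only later rows make up. A row lasts 1/12 s, in which the tool goes at most 41.7 mm and 7.16 degrees, less where a joint would pass 70% of its speed; a pose out of reach is approached as far as the arm can. A call with a gripper value outside its range is refused whole. The fingers move at their own pace and stop on an object; "newtons" is the grip in N (left out, the last holds). Time passes only in rows, so rows that repeat a pose let the fingers close. It gives the time, the measured TCP pose, the force and the opening at its end, in the units of the state.
- get_obs(): the state, without advancing time (a new reading comes with each control period).
- grab_frame(name): name is "side" or "top" or "wrist"; returns a dict with "frame" (384x512x3 uint8, blue, green, red), "camera_matrix" (3x3 intrinsics, pixels), "pose" (4x4, takes a point from camera to world coordinates). Camera axes: x right, y down, z forward; pixel columns grow to the right and rows downward; lengths in m; the calibration is good to about 2 mm. The wrist camera is an equidistant fisheye: a pixel r from the principal point sees the ray r / f radians off the axis. A picture is of the moment at which its call begins. There is no depth.
- job_done(): hands the job in, once; it reports no verdict.
The state is a dict: "t": time; "qpos": joint angles; "dq": joint speeds; "effort": joint torques, N m; "eef_pos": TCP position; "ee_rot": TCP orientation; "ft_force": force on the tool from outside, world axes, zero at the start; "wrist_torque": the same for the moment, N m; "finger_gap": finger opening in m.
Only numpy, scipy, OpenCV 4.12 (cv2) and the standard library are available. Lean on these libraries where they do the work, as an engineer would, in place of code of your own. Each camera call takes 0.05 s, during which the arm holds its last target.

## Task

Clear the cutting board: with your fingertips, sweep the three empty clam shells across the board and over its edge so that they drop into the open steel scrap pan at the board's side. Do not pick the shells up, and let none fall on the counter. Leave the pan, the lidded food box, the cup and the shaker standing where they are.

Things in the scene. Friction and masses are not known exactly. Their poses are not given: they have to be found in the camera images.
- board: white plastic cutting board, fixed on a low steel stand. The origin is on the counter under the board's centre; z is up, x and y lie along its edges. The slab is 280 mm (x) by 400 mm (y) and 20 mm thick; its flat top, without any rim, is 95 mm above the counter. The scrap pan and the food box stand at its two short edges (y = +200 and y = -200 mm), either way round
- shell1_center (a point): one of three alike empty clam half shells (fan-shaped dome, brown-grey, 46 x 58 mm in plan, 19 mm high, about 18 g), lying loose on the board, hollow side down, at any yaw. The point is on its centre line, half-way up (9.5 mm above the board at the start)
- shell2_center (a point): one of three alike empty clam half shells (fan-shaped dome, brown-grey, 46 x 58 mm in plan, 19 mm high, about 18 g), lying loose on the board, hollow side down, at any yaw. The point is on its centre line, half-way up (9.5 mm above the board at the start)
- shell3_center (a point): one of three alike empty clam half shells (fan-shaped dome, brown-grey, 46 x 58 mm in plan, 19 mm high, about 18 g), lying loose on the board, hollow side down, at any yaw. The point is on its centre line, half-way up (9.5 mm above the board at the start)
- pan: loose open scrap pan of bare steel, empty, 0.6 kg, standing on the counter with one long rim tucked about 25 mm under one short edge of the board, either at the board's +y or its -y edge. The origin is the centre of its underside, x (long side) is parallel to the board's x. Over the rim 265 mm (x) by 162 mm (y), 65 mm high; inside 239 x 136 mm, floor 3 mm thick. The rim is 30 mm lower than the board's top
- foodbox: lidded plastic food box, closed, 200 mm (x) by 140 mm (y) and 62 mm high, 0.8 kg, loose, standing at the opposite short edge of the board from the pan. The origin is the centre of its underside. To be left alone
- cup: small round blue ceramic cup, 60 mm across and 55 mm high, loose, standing upright on the far part of the board (board x about +100 mm). The origin is the centre of its underside. To be left alone
- shaker: round metal shaker, 42 mm across and 67 mm high, loose, standing upright on the far part of the board beside the cup. The origin is the centre of its underside. To be left alone

How it is judged:
By the outcome, as a careful person would: the job done as asked, in the order asked, and still so for the second after the job is handed in, with the robot touching nothing.
It also fails if it takes over 54 s, if anything falls off the work surface, if the arm or the gripper's body presses on something with over 40 N, if the wrist force passes 120 N, or if a joint passes its speed limit or range.

## Working session

There is one attempt and no reset: what is moved stays moved. The work goes in short steps, Python scripts to look and compute and a tool call to move; the robot and the scene stay as the last step left them, time stands still between calls to the robot, and variables do not carry over. Pictures are saved under pics/ and viewed, and the job is handed in when it is done.

Besides the shell and the picture viewer there is one more tool, called after "Emit:" as name(argument=value, ...), one argument or row to a line, values as JSON. apply_moves: Moves the arm, as the interface text tells. Its arguments: {"type":"object","properties":{"delta_pos":{"type":"array","items":{"type":"array","items":{"type":"number"}}},"yaw":{"type":"array","items":{"type":"number"}},"claw":{"type":"array","items":{"type":"number"}},"newtons":{"type":"number"}},"required":["delta_pos","yaw","claw"]}

```bash
mkdir -p pics
python3 - <<'E'
from station import *
import cv2,pickle
o=get_obs();print({k:o[k] for k in('t','eef_pos','ee_rot','ft_force','finger_gap')})
d={}
for n in("top","side","wrist"):
    f=grab_frame(n);d[n]=f;cv2.imwrite(f"pics/{n}0.png",f["frame"]);print(n,f["camera_matrix"].tolist() if hasattr(f["camera_matrix"],'tolist') else f["camera_matrix"]);print(f["pose"])
pickle.dump(d,open('f0.pkl','wb'))
E
```

```text
{'t': 0.0, 'eef_pos': array([0.21800911, 0.50468117, 0.23071658]), 'ee_rot': array([-0.38860587,  0.59124559,  0.38819358,  0.59052509]), 'ft_force': array([-0.42485318, -0.54139469, -1.03741468]), 'finger_gap': 0.08529706164347262}
top [[356.75594513983964, 0.0, 249.00099343193065], [0.0, 356.75594513983964, 192.87868507097744], [0.0, 0.0, 1.0]]
[[-0.00348348 -0.99691709  0.07838485  0.55035434]
 [-0.99942688  0.00611016  0.03329527  0.0071981 ]
 [-0.03367157 -0.07822394 -0.99636702  0.83627538]
 [ 0.          0.          0.          1.        ]]
side [[450.0955277621057, 0.0, 250.23103754197473], [0.0, 450.0955277621057, 189.50551764986184], [0.0, 0.0, 1.0]]
[[ 0.70679594 -0.48054946  0.51914518  0.12705805]
 [-0.70730409 -0.46691108  0.53076828 -0.49911068]
 [-0.01266577 -0.74233837 -0.66990546  0.72536022]
 [ 0.          0.          0.          1.        ]]
wrist [[297.3186396354542, 0.0, 258.3691450753826], [0.0, 297.3186396354542, 192.43932456787857], [0.0, 0.0, 1.0]]
[[ 0.39609991  0.88250368  0.25355891  0.15419795]
 [ 0.91820533 -0.38010865 -0.11142881  0.5324813 ]
 [-0.0019564   0.27695609 -0.96088058  0.37385169]
 [ 0.          0.          0.          1.        ]]
```

View pics/top0.png

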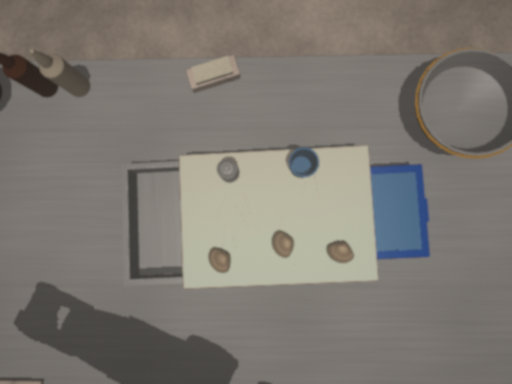

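View pics/side0.png

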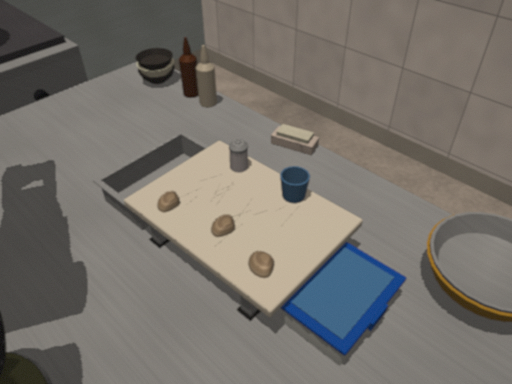

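The top view shows the pan at the left (+y world, columns 127–183) and the food box at the right (columns 372–428). The shells are near (220,260), (283,243) and (340,251), the shaker at (228,169) and the cup at (303,162).

```bash
cat > h.py <<'E'
import numpy as np,cv2
def ray(f,uv,z):
    K=np.array(f["camera_matrix"]);T=np.array(f["pose"])
    d=T[:3,:3]@np.linalg.inv(K)@np.array([uv[0],uv[1],1.]);o=T[:3,3]
    return (o+d*(z-o[2])/d[2])
def comps(mask,amin):
    c,_=cv2.findContours(mask,cv2.RETR_EXTERNAL,cv2.CHAIN_APPROX_NONE)
    return [k for k in c if cv2.contourArea(k)>amin]
def board(f):
    hsv=cv2.cvtColor(f["frame"],cv2.COLOR_BGR2HSV)
    m=cv2.inRange(hsv,(15,15,150),(50,120,255))
    c=max(comps(m,3000),key=cv2.contourArea)
    return c
def tb(p,c,th): # world->board
    R=np.array([[np.cos(th),-np.sin(th)],[np.sin(th),np.cos(th)]])
    return R.T@(np.asarray(p)[:2]-c)
def shells(f,z=.1):
    hsv=cv2.cvtColor(f["frame"],cv2.COLOR_BGR2HSV)
    m=cv2.inRange(hsv,(3,50,30),(20,200,180))
    out=[]
    for k in comps(m,60):
        M=cv2.moments(k);uv=(M['m10']/M['m00'],M['m01']/M['m00'])
        r=cv2.minAreaRect(k)
        out.append((np.round(uv,1),cv2.contourArea(k),ray(f,uv,z)[:2],r))
    return out
E
python3 - <<'E'
import pickle
from h import *
d=pickle.load(open('f0.pkl','rb'))
for n in('top','side'):
    f=d[n];c=board(f);h=cv2.convexHull(c)
    P=np.array([ray(f,p[0],.095)[:2] for p in h],np.float32)
    r=cv2.minAreaRect(P*1000);print(n,r,cv2.boundingRect(c))
    for s in shells(f):print(s)
f=d['top'];print(f['frame'][260,220],f['frame'][244,283])
hsv=cv2.cvtColor(f["frame"],cv2.COLOR_BGR2HSV);print(hsv[260,220],hsv[215,250],hsv[162,303])
E
```

```text
top ((559.62744140625, -23.31732177734375), (278.4444885253906, 398.96807861328125), 2.5782291889190674) (179, 145, 199, 144)
(array([219. , 259.5]), 349.0, array([0.47183216, 0.09379841]), ((219.0, 259.5), (23.0, 20.0), 90.0))
(array([339.9, 251.6]), 365.5, array([ 0.48761606, -0.15217452]), ((339.75, 251.75), (24.748737335205078, 19.798988342285156), 45.0))
(array([282.3, 243.7]), 360.5, array([ 0.5037799 , -0.03594197]), ((281.8000183105469, 243.9000244140625), (21.913463592529297, 21.466251373291016), 26.56505012512207))
(array([36.6, 71.2]), 1959.5, array([0.87635815, 0.49267095]), ((38.0, 72.0), (46.0, 76.0), 90.0))
(array([444.9, 110.2]), 826.5, array([ 0.77750953, -0.3747127 ]), ((458.45245361328125, 104.6572265625), (114.25418090820312, 89.22563171386719), 79.41836547851562))
side ((559.6458740234375, -23.898178100585938), (279.202392578125, 397.277587890625), 2.6272425651550293) (124, 140, 238, 172)
(array([260.9, 263.8]), 581.5, array([ 0.48719046, -0.15449073]), ((260.7000427246094, 263.9000244140625), (27.828041076660156, 26.563129425048828), 18.434947967529297))
(array(
[... 646 characters left out ...]
013572, -0.25468962]), ((423.3000183105469, 188.89999389648438), (19.230182647705078, 14.758047103881836), 26.56505012512207))
(array([411.7, 169. ]), 65.0, array([ 0.90262568, -0.20800479]), ((412.00006103515625, 167.50001525878906), (26.385601043701172, 14.310833930969238), 26.56505012512207))
(array([360.6, 143.3]), 61.0, array([ 0.90433778, -0.0745042 ]), ((359.19232177734375, 141.9615020751953), (18.027755737304688, 14.144856452941895), 33.690067291259766))
(array([197.6,  75.2]), 1546.0, array([0.85487727, 0.45472671]), ((198.62351989746094, 70.80587768554688), (72.34629821777344, 38.61361312866211), 77.47119140625))
[102 124 144] [100 121 140]
[ 16  74 144] [ 26  32 185] [104  83 129]
```

View pics/wrist0.png

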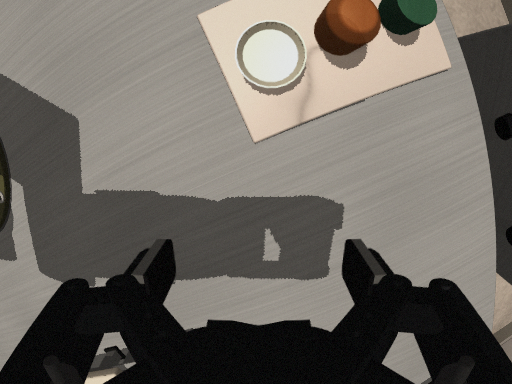

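```bash
cat >> h.py <<'E'
from scipy.spatial.transform import Rotation as R
C=np.array([.5596,-.0236]);TH=np.radians(2.6)
def wb(bx,by):
    return C+np.array([[np.cos(TH),-np.sin(TH)],[np.sin(TH),np.cos(TH)]])@np.array([bx,by])
def delta(o,bx,by,z):
    t=np.r_[wb(bx,by),z]
    return np.round(R.from_quat(o['ee_rot']).as_matrix().T@(t-o['eef_pos'])*1000,1)
def yawneed(o):
    M=R.from_quat(o['ee_rot']).as_matrix()
    zz=M[:,2];a=np.arctan2(zz[1],zz[0]);e=[(TH+k-a+np.pi)%(2*np.pi)-np.pi for k in(0,np.pi)]
    return M.round(3),np.degrees(e) # world-z turn; tool x is down => negate
E
python3 - <<'E'
import pickle
from station import *
from h import *
o=get_obs();print(yawneed(o),delta(o,-.083,.05,.23),o['qpos'])
d=pickle.load(open('f0.pkl','rb'))
for n in('top','side'):
  f=d[n]
  for s in shells(f):
    b=tb(s[2],C,TH)
    if abs(b[0])<.14 and abs(b[1])<.2:print(n,b.round(4))
f=d['top']
for uv in((303,165),(228,172)):print(tb(ray(f,uv,.14),C,TH))
for uv in((127,170),(130,282)):print(tb(ray(f,uv,.065),C,TH))
b=cv2.resize(f['frame'][135:295,110:390],None,fx=2.8,fy=2.8,interpolation=2);cv2.imwrite('pics/z0.png',b)
E
```

```text
(array([[-0.   , -0.918,  0.397],
       [-0.001,  0.397,  0.918],
       [-1.   ,  0.   , -0.001]]), array([-64.03623414, 115.96376586])) [   1.1 -426.6 -340.9] [ 1.09642251e+00  3.00344552e-01  1.52143706e+00 -2.27757280e-05
  1.32071644e+00 -6.65935144e-02]
top [-0.0824  0.1213]
top [-0.0777 -0.1252]
top [-0.0563 -0.0098]
side [-0.0783 -0.1275]
side [-0.0577 -0.0124]
side [-0.084   0.1179]
[ 0.09724942 -0.05653534]
[0.09131529 0.09130531]
[0.11838566 0.32068691]
[-0.12500046  0.31945494]
```

View pics/z0.png

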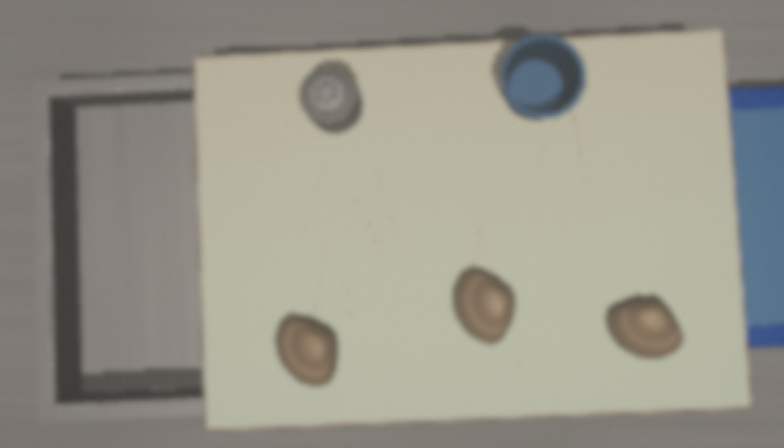

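Run:
```python
from station import *
from h import *
o=get_obs();print(delta(o,-.100,.073,.20))
```

```text
[  31.1 -401.2 -327.7]
```

Emit:
apply_moves(
  delta_pos=[
    [2,-25,-20],
    [4,-50,-41],
    [6,-75,-61],
    [8,-100,-82],
    [10,-125,-102],
    [12,-150,-123],
    [14,-175,-143],
    [16,-200,-164],
    [18,-225,-184],
    [20,-250,-204],
  ],
  yaw=[5,11,17,23,29,35,41,47,53,59],
  claw=[28,28,28,28,28,28,28,28,28,28],
  newtons=40,
)

```text
t: 0.98
eef_pos: [0.367, 0.2168, 0.2109]
ee_rot: [-0.046, 0.706, 0.045, 0.706]
ft_force: [1.0, -0.4, 0.1]
finger_gap: 0.0279
```

Run:
```python
from station import *
from h import *
o=get_obs();print(o['t'],o['finger_gap'],delta(o,-.100,.073,.15),yawneed(o)[1])
```

```text
0.9833 0.027923650641303633 [  61.  -182.    66.7] [ -4.74355781 175.25644219]
```

Sign of yaw confirmed. I need another 4.7+21 ≈ 26°.

Emit:
apply_moves(
  delta_pos=[
    [7,-30,11],
    [14,-60,22],
    [21,-90,33],
    [28,-120,44],
    [36,-150,55],
    [44,-182,67],
    [52,-182,67],
    [61,-182,67],
    [61,-182,67],
  ],
  yaw=[5,10,15,20,26,26,26,26,26],
  claw=[28,28,28,28,28,28,28,28,28],
)

```text
t: 1.73
eef_pos: [0.4556, 0.045, 0.1482]
ee_rot: [0.114, 0.699, -0.115, 0.697]
ft_force: [-0.2, 0.7, -0.5]
finger_gap: 0.0283
```

Run:
```python
from station import *
from h import *
o=get_obs();print(o['t'],o['ft_force'],delta(o,-.100,.073,.1),yawneed(o)[1])
for n in('side','wrist'):cv2.imwrite(f'pics/{n}1.png',grab_frame(n)['frame'])
```

```text
1.7333 [-0.24654454  0.71860494 -0.5441451 ] [48.2  0.2  0.9] [  21.26945702 -158.73054298]
```

View pics/side1.png

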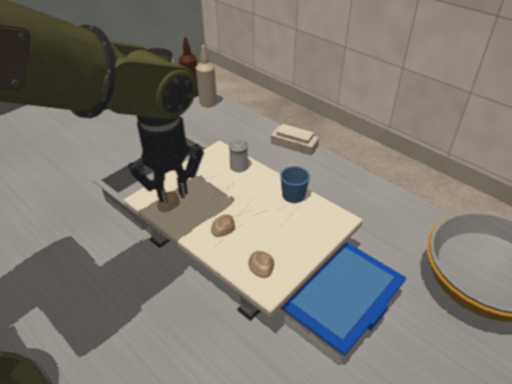

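View pics/wrist1.png

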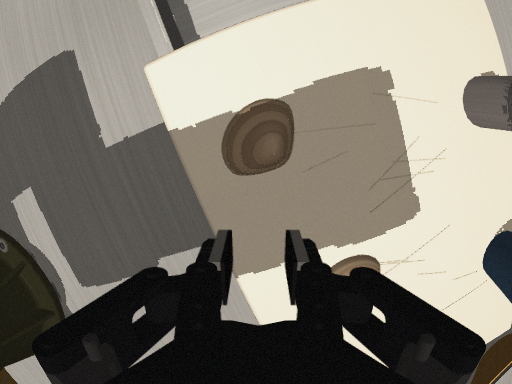

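Emit:
apply_moves(
  delta_pos=[
    [20,0,0],
    [35,0,0],
    [43,0,0],
    [47,0,0],
    [49,0,0],
    [49,0,0],
  ],
  yaw=[0,0,0,0,0,0],
  claw=[28,28,28,28,28,28],
)

```text
t: 2.33
eef_pos: [0.4563, 0.0458, 0.1013]
ee_rot: [0.114, 0.698, -0.114, 0.698]
ft_force: [-0.7, 0.1, 0.1]
finger_gap: 0.0277
```

Run:
```python
from station import *
from h import *
o=get_obs();print(o['t'],o['ft_force'],o['eef_pos'],delta(o,-.083,.120,.1))
for n in('side','wrist'):cv2.imwrite(f'pics/{n}2.png',grab_frame(n)['frame'])
im=cv2.imread('pics/side2.png')[120:260,100:260];cv2.imwrite('pics/side2z.png',cv2.resize(im,None,fx=4,fy=4,interpolation=2))
```

```text
2.3333 [-0.67030693  0.1023135   0.13029412] [0.45633342 0.04583598 0.10129409] [ 1.3 49.  -0.7]
```

View pics/side2z.png

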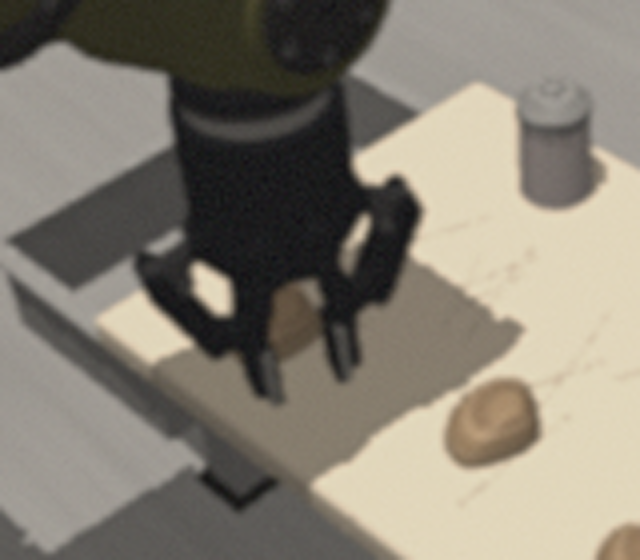

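View pics/wrist2.png

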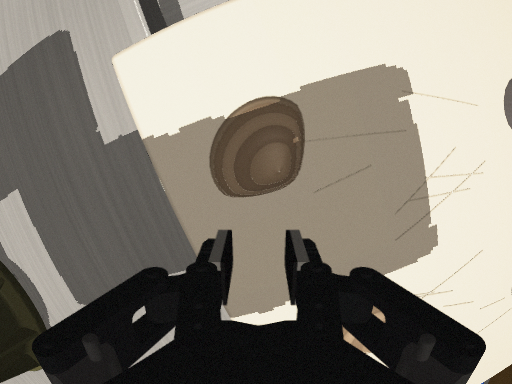

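Emit:
apply_moves(
  delta_pos=[
    [2,0,0],
    [3,0,0],
    [4,0,0],
    [4,0,0],
  ],
  yaw=[0,0,0,0],
  claw=[28,28,28,28],
)

```text
t: 2.77
eef_pos: [0.4565, 0.0456, 0.0976]
ee_rot: [0.114, 0.698, -0.114, 0.698]
ft_force: [-0.7, 0.1, 0.6]
finger_gap: 0.028
```

Emit:
apply_moves(
  delta_pos=[
    [1,0,0],
    [2,0,0],
    [2,0,0],
  ],
  yaw=[0,0,0],
  claw=[28,28,28],
)

```text
t: 3.02
eef_pos: [0.4564, 0.0456, 0.0953]
ee_rot: [0.114, 0.698, -0.114, 0.698]
ft_force: [0.1, -0.4, -0.2]
finger_gap: 0.028
```

Emit:
apply_moves(
  delta_pos=[
    [0,8,0],
    [0,16,0],
    [0,24,0],
    [0,32,0],
    [0,40,0],
    [0,48,0],
    [0,56,0],
    [0,64,0],
    [0,70,0],
    [0,75,0],
  ],
  yaw=[0,0,0,0,0,0,0,0,0,0],
  claw=[28,28,28,28,28,28,28,28,28,28],
)

```text
t: 3.85
eef_pos: [0.4805, 0.1175, 0.0953]
ee_rot: [0.114, 0.698, -0.114, 0.698]
ft_force: [0.9, -0.8, 0.5]
finger_gap: 0.0278
```

Run:
```python
from station import *
from h import *
o=get_obs();print(o['t'],o['ft_force'],o['eef_pos'],tb(o['eef_pos'],C,TH))
for n in('wrist',):cv2.imwrite(f'pics/{n}3.png',grab_frame(n)['frame'])
```

```text
3.85 [ 0.87517565 -0.82816734  0.49008331] [0.48049108 0.11746156 0.09526346] [-0.07262851  0.14450496]
```

View pics/wrist3.png

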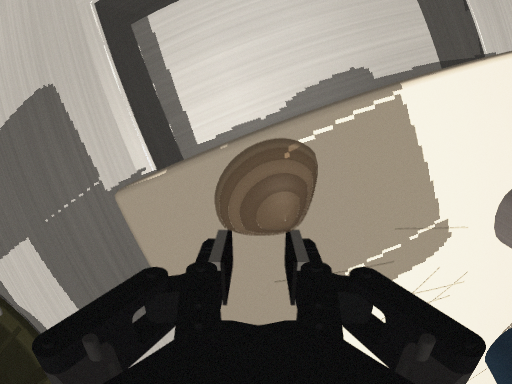

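The shell (about (267,190)) sits cradled by both tips, heading for the open pan. I'll continue over the edge.

Emit:
apply_moves(
  delta_pos=[
    [0,8,0],
    [0,16,0],
    [0,24,0],
    [0,32,0],
    [0,40,0],
    [0,48,0],
    [0,56,0],
    [0,64,0],
    [0,72,0],
    [0,78,0],
  ],
  yaw=[0,0,0,0,0,0,0,0,0,0],
  claw=[28,28,28,28,28,28,28,28,28,28],
)

```text
t: 4.73
eef_pos: [0.5057, 0.1927, 0.0952]
ee_rot: [0.114, 0.698, -0.114, 0.698]
ft_force: [-0.0, -0.6, 0.2]
finger_gap: 0.0278
```

Run:
```python
from station import *
from h import *
o=get_obs();print(o['t'],o['ft_force'],o['eef_pos'],tb(o['eef_pos'],C,TH))
for n in('wrist',):cv2.imwrite(f'pics/{n}4.png',grab_frame(n)['frame'])
print(delta(o,-.057,-.070,.15),yawneed(o)[1])
```

```text
4.7333 [-0.02032926 -0.60067796  0.17094503] [0.50572064 0.19271665 0.09522579] [-0.04401113  0.2185381 ]
[ -54.6 -273.8   91.9] [  21.13606793 -158.86393207]
```

View pics/wrist4.png

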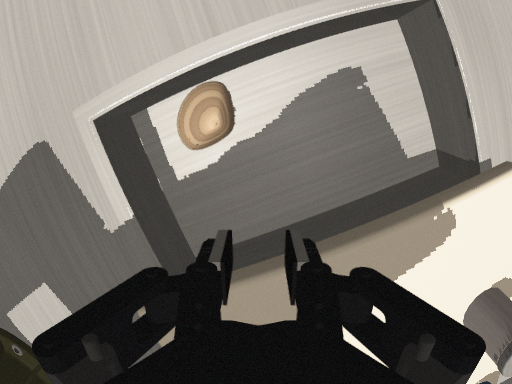

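Shell 1 lies in the pan at (206,116). Now shell 2: I'll lift, go back and square up.

Emit:
apply_moves(
  delta_pos=[
    [-25,0,0],
    [-50,0,0],
    [-55,-35,12],
    [-55,-70,24],
    [-55,-105,36],
    [-55,-140,48],
    [-55,-175,60],
    [-55,-210,72],
    [-55,-240,82],
    [-55,-266,92],
  ],
  yaw=[0,0,-4,-8,-12,-16,-21,-21,-21,-21],
  claw=[28,28,28,28,28,28,28,28,28,28],
)

```text
t: 5.62
eef_pos: [0.5083, -0.0903, 0.1505]
ee_rot: [-0.015, 0.707, 0.015, 0.707]
ft_force: [0.7, 0.0, 0.7]
finger_gap: 0.028
```

Run:
```python
from station import *
from h import *
o=get_obs();print(o['t'],o['eef_pos'],tb(o['eef_pos'],C,TH),delta(o,-.057,-.062,.0953),yawneed(o)[1])
for n in('wrist',):cv2.imwrite(f'pics/{n}5.png',grab_frame(n)['frame'])
```

```text
5.6167 [ 0.5082755  -0.09034004  0.15048571] [-0.0542992 -0.0643431] [55.2  2.4 -2.7] [ 1.69616455e-01 -1.79830384e+02]
```

View pics/wrist5.png

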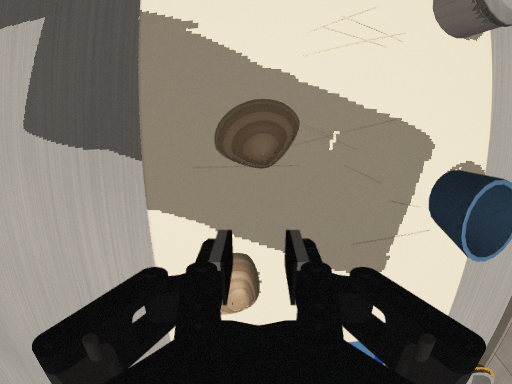

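Shell 2 (257,133) is straight ahead; shell 3 is behind and clear of the fingers. Going down, then I'll sweep.

Emit:
apply_moves(
  delta_pos=[
    [20,2,-3],
    [38,2,-3],
    [48,2,-3],
    [53,2,-3],
    [55,2,-3],
    [55,10,-3],
    [55,18,-3],
    [55,26,-3],
    [55,34,-3],
    [55,42,-3],
  ],
  yaw=[0,0,0,0,0,0,0,0,0,0],
  claw=[28,28,28,28,28,28,28,28,28,28],
)

```text
t: 6.5
eef_pos: [0.5041, -0.0509, 0.0959]
ee_rot: [-0.015, 0.707, 0.014, 0.707]
ft_force: [0.3, 0.0, 0.0]
finger_gap: 0.028
```

Emit:
apply_moves(
  delta_pos=[
    [0,10,0],
    [0,20,0],
    [0,30,0],
    [0,40,0],
    [0,50,0],
    [0,60,0],
    [0,70,0],
    [0,80,0],
    [0,90,0],
    [0,100,0],
  ],
  yaw=[0,0,0,0,0,0,0,0,0,0],
  claw=[28,28,28,28,28,28,28,28,28,28],
)

```text
t: 7.33
eef_pos: [0.4999, 0.05, 0.0957]
ee_rot: [-0.015, 0.707, 0.014, 0.707]
ft_force: [-0.6, -0.3, 0.4]
finger_gap: 0.0281
```

Run:
```python
from station import *
from h import *
o=get_obs();print(o['t'],o['eef_pos'],tb(o['eef_pos'],C,TH),delta(o,-.055,.21,.0953),yawneed(o)[1])
for n in('wrist',):cv2.imwrite(f'pics/{n}6.png',grab_frame(n)['frame'])
```

```text
7.3333 [0.4998719  0.05003917 0.09573057] [-0.05632612  0.07627281] [  0.2 133.7   0.8] [   0.2433149 -179.7566851]
```

View pics/wrist6.png

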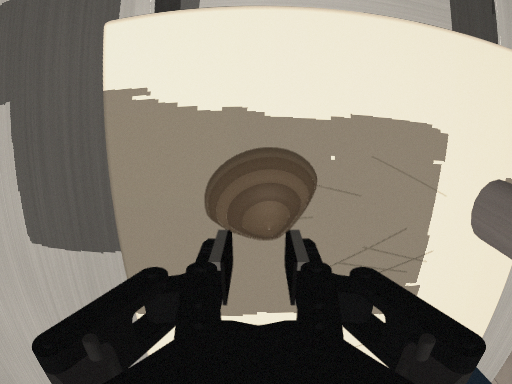

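Shell 2 is cradled at (262,195), with the shaker well to the right. I'll continue over the edge, slower at the end.

Emit:
apply_moves(
  delta_pos=[
    [0,10,0],
    [0,20,0],
    [0,30,0],
    [0,40,0],
    [0,50,0],
    [0,57,0],
    [0,64,0],
    [0,70,0],
    [0,76,0],
    [0,82,0],
  ],
  yaw=[0,0,0,0,0,0,0,0,0,0],
  claw=[28,28,28,28,28,28,28,28,28,28],
)

```text
t: 8.22
eef_pos: [0.4963, 0.1337, 0.0956]
ee_rot: [-0.015, 0.707, 0.014, 0.707]
ft_force: [0.4, 0.4, 0.1]
finger_gap: 0.0279
```

Emit:
apply_moves(
  delta_pos=[
    [0,6,0],
    [0,12,0],
    [0,18,0],
    [0,24,0],
    [0,30,0],
    [0,36,0],
    [0,42,0],
    [0,48,0],
    [0,54,0],
    [0,60,0],
  ],
  yaw=[0,0,0,0,0,0,0,0,0,0],
  claw=[28,28,28,28,28,28,28,28,28,28],
)

```text
t: 9.05
eef_pos: [0.4938, 0.1942, 0.0955]
ee_rot: [-0.015, 0.707, 0.014, 0.707]
ft_force: [-0.4, -0.3, 1.0]
finger_gap: 0.028
```

Run:
```python
from station import *
from h import *
o=get_obs();print(o['t'],o['eef_pos'],tb(o['eef_pos'],C,TH),delta(o,-.087,-.174,.15),yawneed(o)[1])
for n in('wrist',):cv2.imwrite(f'pics/{n}7.png',grab_frame(n)['frame'])
```

```text
9.05 [0.49380947 0.19422571 0.09551777] [-0.05584158  0.22058593] [ -54.  -394.8  -29.6] [   0.21425841 -179.78574159]
```

View pics/wrist7.png

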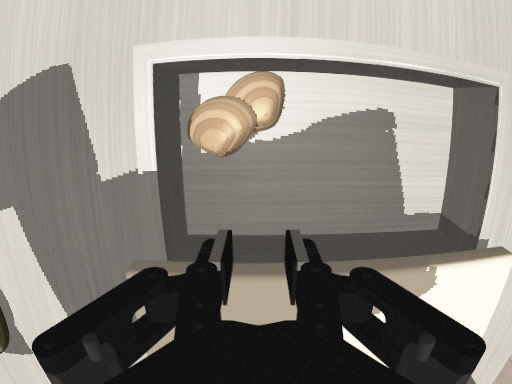

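Shells 1 and 2 are both in the pan ((257,100) and (222,126)). For shell 3 I'll angle the push 8° toward the pan's middle.

Emit:
apply_moves(
  delta_pos=[
    [-25,0,0],
    [-50,0,0],
    [-54,-41,-3],
    [-54,-82,-6],
    [-54,-123,-9],
    [-54,-164,-12],
    [-54,-205,-15],
    [-54,-246,-18],
    [-54,-287,-21],
    [-54,-328,-24],
  ],
  yaw=[0,0,0,0,0,0,2,4,6,8],
  claw=[28,28,28,28,28,28,28,28,28,28],
)

```text
t: 9.93
eef_pos: [0.4831, -0.1356, 0.1501]
ee_rot: [0.035, 0.706, -0.035, 0.707]
ft_force: [0.8, 0.4, -0.1]
finger_gap: 0.0281
```

Run:
```python
from station import *
from h import *
o=get_obs();print(o['t'],o['eef_pos'],tb(o['eef_pos'],C,TH),delta(o,-.085,-.175,.15),yawneed(o)[1])
```

```text
9.9333 [ 0.48307967 -0.13560527  0.15009824] [-0.08152245 -0.10841877] [  0.2 -66.4   6.2] [   8.28474365 -171.71525635]
```

Emit:
apply_moves(
  delta_pos=[
    [0,-30,3],
    [0,-55,6],
    [0,-66,6],
    [0,-66,6],
  ],
  yaw=[0,0,0,0],
  claw=[28,28,28,28],
)

```text
t: 10.27
eef_pos: [0.4822, -0.2036, 0.15]
ee_rot: [0.036, 0.706, -0.036, 0.707]
ft_force: [-0.3, -0.4, 0.4]
finger_gap: 0.028
```

Run:
```python
from station import *
from h import *
o=get_obs();print(o['t'],o['eef_pos'],tb(o['eef_pos'],C,TH),delta(o,-.085,-.175,.0955),yawneed(o)[1])
for n in('wrist',):cv2.imwrite(f'pics/{n}8.png',grab_frame(n)['frame'])
```

```text
10.2667 [ 0.4821843  -0.20355935  0.14998982] [-0.0854995  -0.17626229] [54.5  1.4  0.2] [   8.42908388 -171.57091612]
```

View pics/wrist8.png

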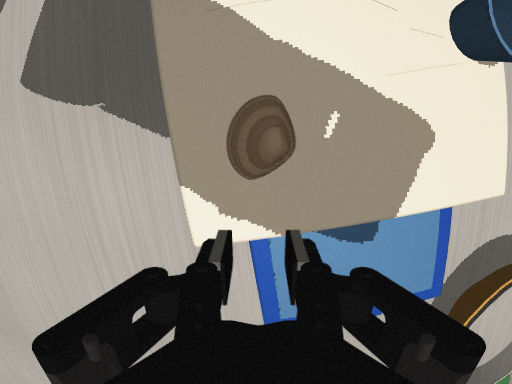

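Shell 3 (262,137) is straight ahead. Going down and sweeping.

Emit:
apply_moves(
  delta_pos=[
    [20,1,0],
    [38,1,0],
    [48,1,0],
    [53,1,0],
    [54,1,0],
    [54,9,0],
    [54,17,0],
    [54,25,0],
    [54,33,0],
    [54,41,0],
  ],
  yaw=[0,0,0,0,0,0,0,0,0,0],
  claw=[28,28,28,28,28,28,28,28,28,28],
)

```text
t: 11.15
eef_pos: [0.4868, -0.1603, 0.0964]
ee_rot: [0.035, 0.705, -0.036, 0.707]
ft_force: [-0.2, 0.2, 0.6]
finger_gap: 0.0276
```

Emit:
apply_moves(
  delta_pos=[
    [0,10,0],
    [0,20,0],
    [0,30,0],
    [0,40,0],
    [0,50,0],
    [0,60,0],
    [0,70,0],
    [0,80,0],
    [0,90,0],
    [0,100,0],
  ],
  yaw=[0,0,0,0,0,0,0,0,0,0],
  claw=[28,28,28,28,28,28,28,28,28,28],
)

```text
t: 11.98
eef_pos: [0.4969, -0.0598, 0.0963]
ee_rot: [0.035, 0.705, -0.036, 0.707]
ft_force: [-0.3, -0.2, -0.4]
finger_gap: 0.0278
```

Run:
```python
from station import *
from h import *
o=get_obs();print(o['t'],o['eef_pos'],tb(o['eef_pos'],C,TH),yawneed(o)[1])
for n in('wrist',):cv2.imwrite(f'pics/{n}9.png',grab_frame(n)['frame'])
```

```text
11.9833 [ 0.49686748 -0.05984844  0.09629191] [-0.06431228 -0.03336539] [   8.34820805 -171.65179195]
```

View pics/wrist9.png

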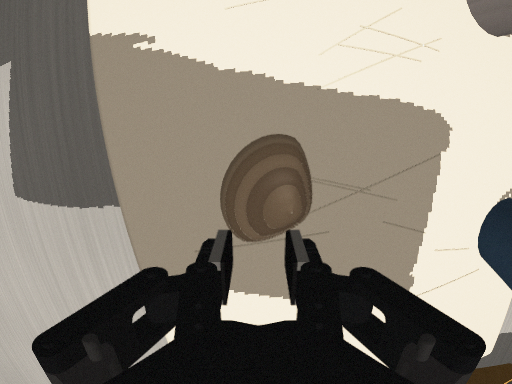

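Shell 3 is cradled at (267,190). Continuing.

Emit:
apply_moves(
  delta_pos=[
    [0,10,0],
    [0,20,0],
    [0,30,0],
    [0,40,0],
    [0,50,0],
    [0,60,0],
    [0,70,0],
    [0,80,0],
    [0,90,0],
    [0,100,0],
  ],
  yaw=[0,0,0,0,0,0,0,0,0,0],
  claw=[28,28,28,28,28,28,28,28,28,28],
)

```text
t: 12.87
eef_pos: [0.507, 0.0419, 0.0962]
ee_rot: [0.035, 0.706, -0.035, 0.707]
ft_force: [0.0, -0.3, 0.1]
finger_gap: 0.0283
```

Emit:
apply_moves(
  delta_pos=[
    [0,10,0],
    [0,20,0],
    [0,30,0],
    [0,40,0],
    [0,50,0],
    [0,60,0],
    [0,70,0],
    [0,78,0],
    [0,84,0],
    [0,90,0],
  ],
  yaw=[0,0,0,0,0,0,0,0,0,0],
  claw=[28,28,28,28,28,28,28,28,28,28],
)

```text
t: 13.7
eef_pos: [0.5159, 0.1321, 0.0961]
ee_rot: [0.035, 0.706, -0.035, 0.707]
ft_force: [-0.3, -0.1, 0.3]
finger_gap: 0.0278
```

Emit:
apply_moves(
  delta_pos=[
    [0,6,0],
    [0,12,0],
    [0,18,0],
    [0,24,0],
    [0,30,0],
    [0,36,0],
    [0,42,0],
    [0,48,0],
    [0,54,0],
    [0,60,0],
  ],
  yaw=[0,0,0,0,0,0,0,0,0,0],
  claw=[28,28,28,28,28,28,28,28,28,28],
)

```text
t: 14.53
eef_pos: [0.522, 0.1924, 0.0961]
ee_rot: [0.035, 0.706, -0.035, 0.707]
ft_force: [0.9, -0.7, -0.8]
finger_gap: 0.0281
```

Run:
```python
from station import *
from h import *
o=get_obs();print(o['t'],o['eef_pos'],tb(o['eef_pos'],C,TH),yawneed(o)[1])
for n in('wrist',):cv2.imwrite(f'pics/{n}10.png',grab_frame(n)['frame'])
```

```text
14.5333 [0.52196155 0.19240659 0.09608908] [-0.027801    0.21749162] [   8.29660947 -171.70339053]
```

View pics/wrist10.png

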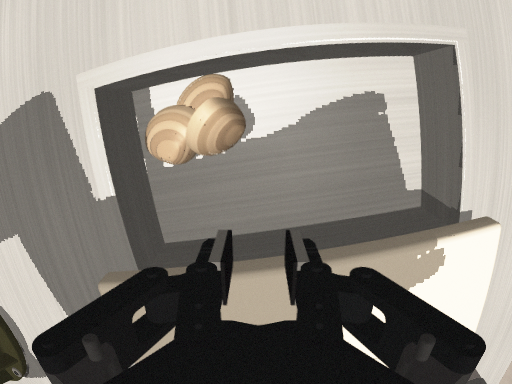

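All three are in the pan. I'll retreat up and toward the base, clear of everything, and check.

Emit:
apply_moves(
  delta_pos=[
    [-30,0,0],
    [-60,0,0],
    [-90,0,0],
    [-120,0,-10],
    [-130,0,-40],
    [-130,10,-70],
    [-130,20,-100],
    [-130,30,-130],
    [-130,40,-150],
    [-130,40,-150],
  ],
  yaw=[0,0,0,0,0,0,0,0,0,0],
  claw=[28,28,28,28,28,28,28,28,28,28],
)

```text
t: 15.42
eef_pos: [0.3738, 0.2493, 0.2261]
ee_rot: [0.034, 0.706, -0.034, 0.707]
ft_force: [0.5, 0.1, 0.8]
finger_gap: 0.0283
```

Run:
```python
from station import *
from h import *
import pickle
d=pickle.load(open('f0.pkl','rb'))
for n in('top','side'):
    f=grab_frame(n);cv2.imwrite(f'pics/{n}11.png',f['frame'])
    if n=='top': a=f['frame']
cv2.imwrite('pics/cmp.png',np.vstack([d['top']['frame'][130:300,90:440],a[130:300,90:440]]).repeat(1,0))
for nm,lo,hi,reg in (('cup',(98,60,20),(125,255,200),(140,185,280,325)),('box',(98,60,20),(125,255,255),(155,270,365,440))):
    for fr in(d['top']['frame'],a):
        h=cv2.inRange(cv2.cvtColor(fr,cv2.COLOR_BGR2HSV),lo,hi)[reg[0]:reg[1],reg[2]:reg[3]]
        M=cv2.moments(h,True);print(nm,M['m00'],M['m10']/M['m00'],M['m01']/M['m00'])
```

```text
cup 341.0 20.419354838709676 23.011730205278592
cup 341.0 20.41348973607038 22.99706744868035
box 4862.0 34.95948169477581 56.284862196626904
box 4862.0 34.93233237350884 56.27766351295763
```

View pics/cmp.png

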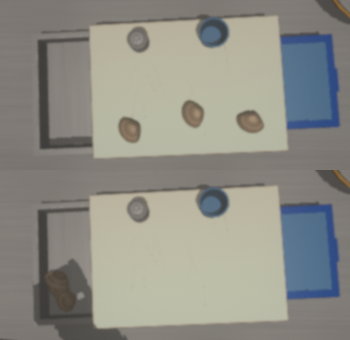

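View pics/side11.png

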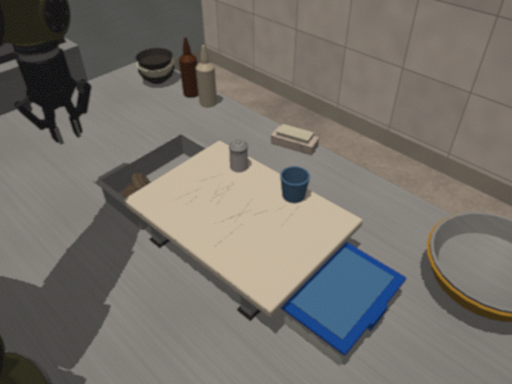

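Run:
```python
from station import *
print(get_obs()['t'],job_done())
```

```text
the job is handed in; nothing more can be done
15.5167 None
```

All three clam shells are in the scrap pan and the board is clear. I handed the job in at 15.5 s. I swept each shell along the board with the two fingertips and over the +y edge. Nothing was picked up and nothing fell on the counter.

- **Shells:** the last wrist picture shows all three heaped inside the pan, near its left end. The final top and side pictures show an empty board.
- **Cup and food box:** in the top picture their colour masks match the first picture to within 0.03 px.
- **Shaker and pan:** I only compared these by eye. The shaker looks unmoved. In the side view the pan's corner seemed 2–3 px off, and I did not measure it. In the top view the pan looks unmoved.
- **Forces:** the wrist force stayed at about 1 N in every reading I took.

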